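# End of shift: put the cordless kit back on charge

### The job

Put the cordless kit on the bench back on charge: set each radio upright in the charger of its own colour, lay the inspection lamp light-up in its cradle, and push the tool battery down into its charger until the catches hold it. Set things down rather than drop them, leave everything let go and fully home, and leave the mug where it stands.

Things in the scene. Friction and masses are not known exactly. Their poses are not given: they have to be found in the camera images.
- radio_orange: two-way radio standing on its foot: black case 34 (x) x 56 (y) x 100 mm high, orange band round its upper part, orange top; on top a stub aerial 18 mm high at y = +18 mm and a knob 10 mm high. Origin: centre of the underside; z up, display on -x. About 0.24 kg. Grip it across the 34 mm, 20 to 35 mm below the case top.
- radio_blue: two-way radio standing on its foot: black case 34 (x) x 56 (y) x 100 mm high, blue band round its upper part, blue top; on top a stub aerial 18 mm high at y = +18 mm and a knob 10 mm high. Origin: centre of the underside; z up, display on -x. About 0.24 kg. Grip it across the 34 mm, 20 to 35 mm below the case top.
- lamp: LED inspection lamp lying on its back: flat dark bar 36 (x) x 150 (y) x 26 mm high with yellow ends (the longer yellow end at +y) and a white light panel on top. Origin: centre of the underside. About 0.20 kg. Grip it across the 36 mm at mid-length.
- battery: clip-in power-tool battery standing on its contacts: black lower part 44 (x) x 74 (y) x 30 mm high, above it a green and black grip part 42 (x) x 58 (y) mm up to 80 mm, so an 8 mm ledge runs at 30 mm height along both y sides. Origin: centre of the underside; z up. About 0.38 kg. Grip it across the 42 mm (x) some 10 to 25 mm below the top.
- dock_orange: charger of the orange-banded radio, fixed: black foot 88 (x) x 94 (y) mm with orange strip and orange rim. Origin: centre of the underside, x to its rear (mains lead). In its middle a pocket for the radio's foot, radio x along charger x: floor 14 mm above the origin, walls up to 48 mm, flaring from 39 x 61 mm at the floor to 54 x 76 mm at the mouth. Home, the radio's underside is on that floor.
- dock_blue: charger of the blue-banded radio, fixed: black foot 88 (x) x 94 (y) mm with blue strip and blue rim. Origin: centre of the underside, x to its rear (mains lead). In its middle a pocket for the radio's foot, radio x along charger x: floor 14 mm above the origin, walls up to 48 mm, flaring from 39 x 61 mm at the floor to 54 x 76 mm at the mouth. Home, the radio's underside is on that floor.
- lamp_cradle: charger of the lamp, fixed: black plate 80 (x) x 172 (y) x 6 mm, a yellow-walled pocket for each lamp end and 84 mm open between them for fingers. Origin: centre of the underside, x to its rear. Pocket floors 14 mm above the origin, walls up to 34 mm, flaring from 41 to 56 mm wide (x) and 156 to 170 mm end to end (y). The lamp lies on the floors, its y along the cradle's y.
- battery_dock: charger of the battery, fixed: black foot 88 (x) x 124 (y) x 18 mm, bay edged in green. Origin: centre of the underside, x to its rear. Bay 48 (x) x 78 (y) mm, mouth flared to 64 x 92; walls 50 mm high. On each y side a red sprung catch, steep ramp on top, 84 mm high. The battery goes in contacts down, its x along the bay's x, past the catches onto the contact plate.
- contact_plate (a joint): sprung plate in the battery's charger, travel in m: 0 up (top 30 mm above the charger's origin), grows downward, stop at 0.011. Spring 7 N up, 10 N at the stop. Push the battery on it (5 to 15 N) until its underside is 19 to 20 mm above the charger's origin: both catches snap over its ledges. Let go, it stays down, plate at about 0.0085.
- mug: white mug, 76 mm across, 92 mm high, handle at +y, standing among the things. Origin: centre of the underside. Not to be moved.
Not all that is in view belongs to the job. There is more than one size of the lamp; the job needs the largest.

How it is judged:
By the outcome, as a careful person would: the job done as asked, in the order asked, and still so for the second after the job is handed in, with the robot touching nothing.
It also fails if it takes over 102 s, if anything falls off the work surface, if the arm or the gripper's body presses on something with over 40 N, if the wrist force passes 120 N, or if a joint passes its speed limit or range.

### The arm

A 6-joint arm with a two-finger parallel gripper is mounted at the origin on the work surface. World frame = base frame: x ahead of the robot, y to its left, z up, the work surface at z = 0. Lengths are in mm, angles in rad, forces in N, time in s.
With the tool pointing down it reaches from about 300 to 775 mm from the base axis. Payload 14.6 kg.
Tool frame: the origin (TCP) lies at the very end of the fingers, on their centre line; the grasp point (between the pads) lies 19 mm behind it; z points along the fingers, y is the line along which they close (so a half turn about z gives the same grasp; the last joint's range is limited). The gripper opens to 94 mm and grips with 3 to 60 N. Pads are 16 mm wide; open, the fingers measure 119 mm over their backs; the gripper's body (75 mm by 177 mm) begins 78 mm behind the grasp point.
Start: joints at [1.108, 0.3, 1.521, -0, 1.321, -0.067], TCP at [212.047, 507.469, 205.446] pointing down, gripper open.
Joint ranges: [-3.03, 3.03], [-0.79, 2.21], [0.23, 2.52], [-1.04, 4.18], [0, 3.07], [-2.55, 2.55]. Speed limits (rad/s): [2.22, 2.22, 2.57, 3.14, 3.14, 3.14].

### API

Orientations are given as [roll, pitch, yaw] about the fixed x, y, z axes, in that order (R = Rz(yaw) Ry(pitch) Rx(roll)).
In Python, from cell import manip gives the robot as it stands.
- The arm moves only by the tool servo_tool, never from a script. Its argument "motion" is a list that holds one entry, the list of rows, each a list of 7 numbers: the shift along the world's x, y, z as a fraction of full scale, then the turn, a rotation vector about the world's x, y, z as a fraction of full scale, then the closure, from 0 (fully open) to 1 (shut). In form: [[[x, y, z, rx, ry, rz, gripper], ...]]. A call has 1 to 10 rows; each row is the pose to reach, as a shift and turn from the pose commanded when the call began, turning the shorter way round; what a row does not reach only later rows make up. Full scale, the value 1, is 0.5 m for a shift and pi rad for a turn. A row lasts 1/10 s, in which the tool goes at most 50 mm and 8.59 degrees, less where a joint would pass 70% of its speed; a pose out of reach is approached as far as the arm can. A call with a number of a shift or a turn outside -1 to 1 is refused whole. A call with a gripper value outside its range is refused whole. The fingers move at their own pace and stop on an object; "newtons" is the grip in N (left out, the last holds). Time passes only in rows, so rows that repeat a pose let the fingers close. It gives the time, the measured TCP pose, the force, the opening and the grip force at its end, in the units of the state.
- manip.read_state(): the state, without advancing time (a new reading comes with each control period).
- manip.camera(name): name is "side" or "top"; returns a dict with "frame" (420x560x3 uint8, red, green, blue), "range_z" (420x560 float32, mm along the optical axis (not along the pixel's ray), 0 where there is no reading), "vfov" (degrees; the focal length in pixels is half the picture's height over the tangent of half this angle, whatever the lens; pixels are square), "cx", "cy" (the principal point, pixels), "k1" (the pictures are not rectified: a ray, as slopes to the right and down, at radius r is drawn at 1 + k1 r^2 times it, then the intrinsics apply), "cam_to_world" (4x4, takes a point from camera to world coordinates). Camera axes: x right, y down, z forward; pixel columns grow to the right and rows downward; lengths in mm; the calibration is good to about 2 mm. A picture is of the moment at which its call begins.
- manip.sign_off(): hands the job in; it is judged then, once.
The state is a dict: "clock": time; "joints": joint angles; "qd": joint speeds; "effort": joint torques, N m; "eef_pos": TCP position; "eef_rot": TCP orientation; "wrist_force": force on the tool from outside, world axes, zero at the start; "moment": the same for the moment, N m; "finger_gap": finger opening in mm; "finger_force": force on a finger pad.
Only numpy, scipy, OpenCV 4.12 (cv2) and the standard library are available. Lean on these libraries where they do the work, as an engineer would, in place of code of your own. Each camera call takes 0.05 s, during which the arm holds its last target. There are 200 camera calls.

## Working session

There is one attempt and no reset: what is moved stays moved. The work goes in short steps, Python scripts to look and compute and a tool call to move; the robot and the scene stay as the last step left them, time stands still between calls to the robot, and variables do not carry over. Pictures are saved under pics/ and viewed, at most 14 in all, crops included, and the job is handed in when it is done.

Besides the shell and the picture viewer there is one more tool, called as name(argument=value, ...), one argument or row to a line, values as JSON. servo_tool: Moves the arm, as the interface text tells. Its arguments: {"type":"object","properties":{"motion":{"type":"array"},"newtons":{"type":"number"}},"required":["motion"]}

```bash
mkdir -p pics; ls; cat > h.py <<'E'
import numpy as np, cv2
from cell import manip
def shot(n):
    c=manip.camera(n); f=c["frame"]; cv2.imwrite(f"pics/{n}_{manip.read_state()['clock']:.2f}.png",f[:,:,::-1])
    np.savez(f"{n}.npz",**{k:np.array(v) for k,v in c.items()}); return c
def cloud(c):
    h,w=c["range_z"].shape; F=h/2/np.tan(np.radians(float(c["vfov"]))/2)
    K=np.array([[F,0,c["cx"]],[0,F,c["cy"]],[0,0,1]],float)
    u,v=np.meshgrid(np.arange(w),np.arange(h))
    p=cv2.undistortPointsIter(np.stack([u,v],-1).reshape(-1,1,2).astype(float),K,np.array([float(c["k1"]),0,0,0]),None,None,(3,50,1e-9)).reshape(h,w,2)
    z=c["range_z"]; P=np.stack([p[...,0]*z,p[...,1]*z,z,np.ones_like(z)],-1)@np.array(c["cam_to_world"]).T
    P=P[...,:3]; P[z==0]=np.nan; return P
E
python3 - <<'E'
from h import *
for n in("top","side"):
    c=shot(n); print(n,c["vfov"],c["cx"],c["cy"],c["k1"],np.round(c["cam_to_world"],3).tolist())
print(manip.read_state())
E
ls pics
```

```text
pics
top 52.473887485156574 277.45406162155865 214.4719954763571 0.04588975488067057 [[0.003, -0.986, 0.17, 273.186], [-1.0, -0.003, 0.002, -25.37], [-0.002, -0.17, -0.986, 1063.258], [0.0, 0.0, 0.0, 1.0]]
side 48.98955070542766 278.18070739389174 204.62527880188617 -0.06976036626162363 [[0.855, -0.381, 0.353, -30.336], [-0.519, -0.647, 0.558, -747.743], [0.016, -0.66, -0.751, 1034.11], [0.0, 0.0, 0.0, 1.0]]
{'clock': 0.1, 'joints': array([ 1.10835495e+00,  3.00392778e-01,  1.52150484e+00,  6.00261612e-06,
        1.32067208e+00, -6.66102023e-02]), 'qd': array([ 0.00064973, -0.00111097, -0.00340975,  0.00074302, -0.00061307,
       -0.00137978]), 'effort': array([ 9.52300543e-04, -5.32648480e+01, -3.53279042e+01,  7.09381420e-02,
        2.34901981e-02, -4.95919892e-05]), 'eef_pos': array([211.97345647, 507.27003954, 204.96153837]), 'eef_rot': array([-3.14061817e+00, -7.08339157e-05,  2.74575995e+00]), 'wrist_force': array([ 0.02330832, -0.18382655, -0.43739339]), 'moment': array([ 0.0071989 , -0.00874534,  0.02519064]), 'finger_force': 0.0, 'finger_gap': 93.61250346236537}
side_0.10.png
top_0.05.png
```

View pics/top_0.05.png

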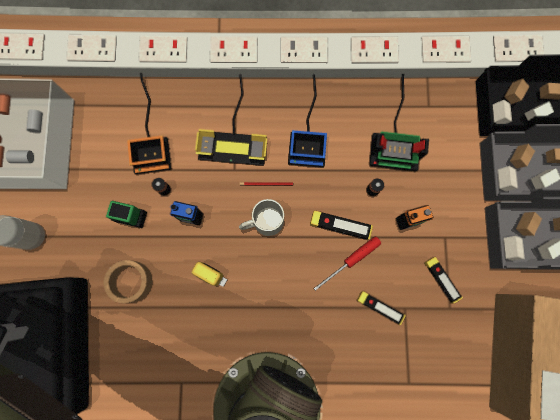

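View pics/side_0.10.png

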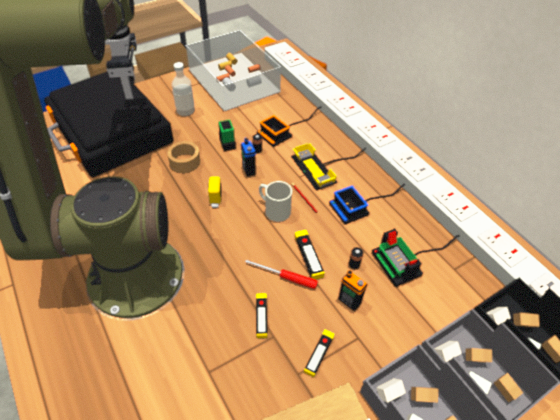

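The top view shows, from left to right: chargers orange (150,153), lamp cradle (232,147), blue (308,147) and battery (399,150). It also shows the battery (126,213), blue radio (186,212), mug (267,216), largest lamp (341,224) and orange radio (415,216). Next I'll build orthographic maps from both depth images.

```bash
cat >> h.py <<'E'
def load(n): return dict(np.load(f"{n}.npz"))
def ortho(cs,x0,x1,y0,y1,s=1.0,zmin=-5):
    """max-height orthographic map; row 0 = x1, col 0 = y1 (like top view)"""
    H,W=int((x1-x0)/s),int((y1-y0)/s); im=np.zeros((H,W,3),np.uint8); hz=np.full((H,W),-99.)
    for c in cs:
        P=cloud(c); f=c["frame"]
        P=cv2.resize(P.astype(np.float32),None,fx=3,fy=3,interpolation=cv2.INTER_NEAREST) if 0 else P
        p=P.reshape(-1,3); k=f.reshape(-1,3); ok=np.isfinite(p[:,0])&(p[:,2]>zmin); p=p[ok];k=k[ok]
        r=((x1-p[:,0])/s).astype(int); q=((y1-p[:,1])/s).astype(int)
        ok=(r>=0)&(r<H)&(q>=0)&(q<W); r,q,z,k=r[ok],q[ok],p[ok,2],k[ok]
        o=np.argsort(z)
        for i in o:
            if z[i]>hz[r[i],q[i]]: hz[r[i],q[i]]=z[i]; im[r[i],q[i]]=k[i]
    return im,hz
E
python3 - <<'E'
from h import *
t,s=load("top"),load("side")
names={'bat':(126,213),'blue':(186,212),'mug':(267,216),'lamp':(341,224),'orng':(415,216),'dO':(150,153),'cr':(232,147),'dB':(308,147),'dBat':(399,150),'l2':(382,308),'l3':(445,280)}
P=cloud(t)
for n,(u,v) in names.items(): print(n,np.round(P[v,u]))
for zz in [(0,0)]: print(np.nanmedian(P[325:345,150:350,2]), np.nanmedian(cloud(s)[200:215,130:150,2]))
f=t["frame"][115:250,90:450][:,:,::-1]
cv2.imwrite("pics/crop.png",cv2.resize(f,None,fx=2.2,fy=2.2,interpolation=cv2.INTER_CUBIC))
# connected components over height
for nm,c in(("top",t),("side",s)):
    p=cloud(c); m=((p[...,2]>12)&(p[...,2]<130)&(p[...,0]>250)&(p[...,0]<700)&(abs(p[...,1])<400)).astype(np.uint8)
    n,l,st,_=cv2.connectedComponentsWithStats(m,connectivity=4)
    for i in range(1,n):
        if st[i,4]<80: continue
        q=p[l==i]; zt=np.percentile(q[:,2],97)
        k=q[q[:,2]>12]; r=cv2.minAreaRect(k[:,:2].astype(np.float32))
        print(nm,st[i,:2]+st[i,2:4]//2,st[i,4],"zt %.0f"%zt,np.round(r[0]),np.round(r[1]),round(r[2],1))
E
```

```text
bat [445. 330.  80.]
blue [442. 184. 109.]
mug [452.   3.   3.]
lamp [ 428. -179.   28.]
orng [ 434. -332.  116.]
dO [612. 302.  14.]
cr [631.  95.   7.]
dB [ 630. -101.   13.]
dBat [ 616. -328.   31.]
l2 [ 227. -273.   21.]
l3 [ 294. -426.   21.]
0.15659401025084208 288.57435069029634
top [205 142] 398 zt 36 [635. 162.] [41. 66.] 84.0
top [307 148] 1161 zt 51 [627. -99.] [92. 92.] 85.0
top [399 152] 1873 zt 80 [ 622. -323.] [126.  97.] 82.8
top [257 147] 358 zt 36 [625.  28.] [44. 65.] 83.8
top [149 154] 1290 zt 52 [612. 302.] [97. 95.] 8.6
top [160 186] 234 zt 62 [519. 265.] [35. 32.] 87.3
top [375 187] 208 zt 61 [ 519. -262.] [32. 31.] 84.3
top [261 217] 574 zt 94 [430.   9.] [ 75. 101.] 47.3
top [126 214] 702 zt 84 [449. 344.] [71. 44.] 77.1
top [187 213] 534 zt 119 [449. 193.] [55. 36.] 77.6
top [414 217] 566 zt 117 [ 440. -347.] [36. 58.] 16.1
top [341 225] 912 zt 30 [ 428. -180.] [151.  37.] 75.3
top [347 263] 504 zt 28 [ 332. -192.] [ 26. 197.] 37.4
top [127 279] 874 zt 51 [294. 334.] [ 88. 102.] 1.8
top [207 274] 449 zt 65 [307. 143.] [66. 36.] 61.2
top [367 295] 84 zt 23 [ 259. -239.] [17. 43.] 0.4
side [266 144] 1194 zt 108 [537. 263.] [283. 110.] 26.8
side [227 134] 411 zt 84 [449. 338.] [73. 44.] 77.4
side [184 156] 590 zt 51 [294. 331.] [102.  89.] 89.8
side [304 151] 232 zt 35 [639. 161.] [47. 68.] 84.1
side [325 178] 197 zt 36 [625.  23.] [41. 68.] 85.0
side [215 190] 333 zt 64 [306. 139.] [70. 36.] 61.2
side [276 200] 951 zt 93 [442.   8.] [102.  77.] 79.4
side [349 204] 825 zt 51 [ 624. -103.] [95. 85.] 85.8
side [397 257] 1624 zt 79 [ 614. -325.] [129.  86.] 85.4
side [286 259] 1101 zt 29 [ 370. -196.] [189. 170.] 2.6
side [355 257] 221 zt 62 [ 518. -267.] [34. 32.] 51.8
side [353 290] 752 zt 116 [ 437. -351.] [35. 58.] 18.8
```

View pics/crop.png

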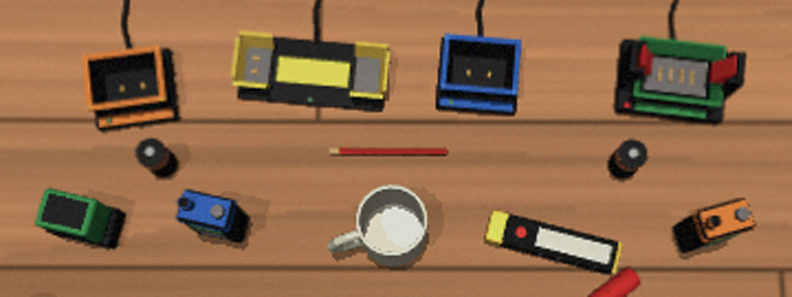

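The crop confirms both radio aerials sit on the left (+y). The lamp's long yellow end is also at +y (crop 496,230), and each charger's leads are at +x. A screwdriver handle lies near the lamp's lower-right end. Next I'll fit each pose from its top layer.

```bash
cat > fit.py <<'E'
from h import *
def fit(c,ctr,zl,zh,rad=75,ret=False):
    p=cloud(c); m=(p[...,2]>zl)&(p[...,2]<zh)&(np.hypot(p[...,0]-ctr[0],p[...,1]-ctr[1])<rad)
    q=p[m]; r=cv2.minAreaRect(q[:,:2].astype(np.float32)); a=r[2]; w,h=r[1]
    return np.round(r[0],1),np.round((w,h),0),round((a+45)%90-45,1),len(q),np.round(np.median(q[:,2]),1)
E
python3 - <<'E'
from fit import *
t,s=load("top"),load("side")
J={'rO':((440,-348),95,106,50),'rB':((449,190),95,106,50),'bat':((449,340),76,88,60),'lamp':((428,-180),22,33,85),
'dO':((612,302),44,54,70),'dB':((626,-101),44,54,70),'dBrim':((618,-325),46,56,80),'catch':((618,-325),66,90,80),'cr':((630,93),30,38,110),'mug':((445,5),86,100,80)}
for n,(c,a,b,r) in J.items():
    for cn,cc in(("top",t),("side",s)):
        try: print(n,cn,*fit(cc,c,a,b,r))
        except Exception as e: print(n,cn,e)
# aerial/knob, pocket floors
for n,c,a,b,r in(('rO aer',(440,-348),113,125,50),('rO knob',(440,-348),107,112.5,50),('rB aer',(449,190),113,125,50),('rB knob',(449,190),107,112.5,50),('dO floor',(612,302),10,20,22),('dB floor',(626,-101),10,20,22),('plate',(618,-325),26,36,40),('cr floor',(630,93),11,18,80)):
    for cn,cc in(("top",t),("side",s)):
        try: print(n,cn,*fit(cc,c,a,b,r))
        except Exception as e: print(n,cn,"none")
E
```

```text
rO top [ 439.9 -346.3] [33. 57.] 16.8 275 100.6
rO side [ 437.5 -351.5] [33. 55.] 14.8 218 100.2
rB top [448.5 192.7] [55. 35.] -14.3 288 101.0
rB side [449.7 190.2] [59. 34.] -14.6 126 99.9
bat top [449.3 344.6] [58. 42.] -12.6 422 80.6
bat side [450.4 342.4] [62. 41.] -15.2 150 80.9
lamp top [ 400.8 -177.1] [159.  90.] -15.2 934 26.0
lamp side [ 403.9 -178.4] [156.  85.] -14.9 610 25.8
dO top [609.  302.2] [69. 90.] 9.6 340 49.2
dO side [610.3 299.3] [70. 93.] 6.8 157 48.8
dB top [625.6 -98.7] [87. 67.] -5.1 310 48.9
dB side [ 625.9 -101.6] [89. 67.] -7.1 204 48.4
dBrim top [ 619.3 -321.6] [125.  74.] -7.4 219 48.7
dBrim side [ 617.9 -325.3] [127.  72.] -7.0 171 48.8
catch top [ 618.2 -321.8] [126.  39.] -6.8 282 77.0
catch side [ 617.5 -324.4] [128.  41.] -7.4 231 75.7
cr top [629.9  94.8] [177.  66.] -4.9 220 33.2
cr side [631.7  93. ] [180.  68.] -5.7 119 33.1
mug top [ 4.397e+02 -1.000e-01] [75. 72.] 0.1 185 91.9
mug side [442.1  -3.3] [78. 73.] -30.3 139 90.3
rO aer top [ 439.2 -342.6] [13. 36.] 17.8 37 116.8
rO aer side [ 433.5 -332.8] [14. 13.] -4.5 29 117.2
rO knob top [ 439.1 -348. ] [12. 44.] 20.9 28 109.9
rO knob side [ 435.7 -351.1] [14. 44.] 28.9 23 108.6
rB aer top [450.2 193.9] [45. 12.] -10.4 35 118.6
rB aer side [449.6 199.1] [35. 13.] -24.0 18 116.6
rB knob top [447.1 192.1] [39. 12.] -5.3 30 109.9
rB knob side [448.6 189. ] [40. 12.] -13.8 19 108.7
dO floor top [611.2 302.2] [37. 41.] 5.1 211 14.3
dO floor side [617.6 307.9] [22. 27.] 31.3 32 14.3
dB floor top [ 629.4 -101.1] [42. 37.] -3.7 203 14.5
dB floor side [634.  -98.1] [25. 37.] 3.2 71 14.0
plate top [ 616.4 -324.9] [77. 58.] -8.4 482 30.3
plate side [ 618.4 -322.5] [74. 63.] -5.2 370 29.4
cr floor top [646.1  94.8] [ 96. 159.] 5.5 389 14.4
cr floor side [644.8  95.1] [152.  89.] -1.4 141 14.1
```

servo_tool(
  motion=[
    [[0.476,-0.855,0,0,0,-0.285,0],[0.476,-0.855,0,0,0,-0.285,0],[0.476,-0.855,0,0,0,-0.285,0],[0.476,-0.855,0,0,0,-0.285,0],[0.476,-0.855,0,0,0,-0.285,0],[0.476,-0.855,0,0,0,-0.285,0],[0.476,-0.855,0,0,0,-0.285,0],[0.476,-0.855,0,0,0,-0.285,0],[0.476,-0.855,0,0,0,-0.285,0],[0.476,-0.855,0,0,0,-0.285,0]],
  ],
)

```text
clock: 1.1
eef_pos: [450.7, 77.5, 205.4]
eef_rot: [-3.141, 0.0, 1.849]
wrist_force: [0.2, -0.3, -1.4]
finger_gap: 93.9
finger_force: 0.0
```

servo_tool(
  motion=[
    [[-0.023,-0.856,0,0,0,0,0],[-0.023,-0.856,0,0,0,0,0],[-0.023,-0.856,0,0,0,0,0],[-0.023,-0.856,0,0,0,0,0],[-0.023,-0.856,0,0,0,0,0],[-0.023,-0.856,0,0,0,0,0],[-0.023,-0.856,0,0,0,0,0],[-0.023,-0.856,0,0,0,0,0],[-0.023,-0.856,0,0,0,0,0],[-0.023,-0.856,-0.1,0,0,0,0]],
  ],
)

```text
clock: 2.1
eef_pos: [439.8, -353.0, 159.3]
eef_rot: [3.137, 0.008, 1.847]
wrist_force: [1.5, -0.9, 0.4]
finger_gap: 94.0
finger_force: 0.0
```

```bash
python3 -c "
from h import *
s=manip.read_state();print(s['eef_pos'],s['eef_rot'],s['joints'])"
```

```text
[ 439.76393612 -353.00612959  159.33169218] [3.13676294 0.00840906 1.847083  ] [-7.41195101e-01  3.65682254e-01  1.54414378e+00 -3.29744396e-04
  1.22207428e+00 -1.01739091e+00]
```

servo_tool(
  motion=[
    [[0,0,0,0,0,0,0],[0,0,0,0,0,0,0],[0,0,0,0,0,0,0]],
  ],
)

```text
clock: 2.4
eef_pos: [439.3, -348.0, 157.6]
eef_rot: [3.14, 0.002, 1.851]
wrist_force: [-0.2, -0.2, 1.1]
finger_gap: 93.6
finger_force: 0.0
```

servo_tool(
  motion=[
    [[0,-0.002,-0.05,0,0,0,0],[0,-0.002,-0.1,0,0,0,0],[0,-0.002,-0.15,0,0,0,0],[0,-0.002,-0.18,0,0,0,0],[0,-0.002,-0.208,0,0,0,0],[0,-0.002,-0.208,0,0,0,0],[0,-0.002,-0.208,0,0,0,0.3],[0,-0.002,-0.208,0,0,0,0.4],[0,-0.002,-0.208,0,0,0,0.5],[0,-0.002,-0.208,0,0,0,0.55]],
  ],
  newtons=25,
)

```text
clock: 3.4
eef_pos: [438.7, -349.2, 52.0]
eef_rot: [3.141, 0.001, 1.85]
wrist_force: [-0.3, -0.5, 0.1]
finger_gap: 65.4
finger_force: 0.0
```

servo_tool(
  motion=[
    [[0,0,0,0,0,0,0.7],[0,0,0,0,0,0,1],[0,0,0,0,0,0,1],[0,0,0,0,0,0,1],[0,0,0,0,0,0,1],[0,0,0,0,0,0,1]],
  ],
  newtons=25,
)

```text
clock: 4.0
eef_pos: [438.6, -349.0, 51.5]
eef_rot: [-3.142, 0.0, 1.85]
wrist_force: [0.4, 0.0, 0.1]
finger_gap: 33.7
finger_force: 25.0
```

servo_tool(
  motion=[
    [[0,0,0.04,0,0,0,1],[0,0,0.12,0,0,0,1],[0,0,0.2,0,0,0,1],[0,0,0.26,0,0,0,1],[0.01,0.04,0.26,0,0,-0.01,1],[0.03,0.11,0.26,0,0,-0.02,1],[0.05,0.19,0.26,0,0,-0.03,1],[0.07,0.27,0.26,0,0,-0.044,1],[0.09,0.35,0.26,0,0,-0.044,1],[0.11,0.43,0.26,0,0,-0.044,1]],
  ],
)

```text
clock: 5.0
eef_pos: [493.5, -132.4, 181.3]
eef_rot: [-3.141, -0.0, 1.712]
wrist_force: [0.8, -0.8, -2.1]
finger_gap: 33.8
finger_force: 25.0
```

servo_tool(
  motion=[
    [[0.02,0.08,0,0,0,0,1],[0.04,0.16,0,0,0,0,1],[0.06,0.24,0,0,0,0,1],[0.08,0.32,0,0,0,0,1],[0.1,0.4,0,0,0,0,1],[0.13,0.48,0,0,0,0,1],[0.16,0.56,0,0,0,0,1],[0.19,0.64,0,0,0,0,1],[0.215,0.72,0,0,0,0,1],[0.232,0.8,0,0,0,0,1]],
  ],
)

```text
clock: 6.0
eef_pos: [609.8, 267.6, 180.8]
eef_rot: [-3.141, 0.0, 1.712]
wrist_force: [0.1, 0.2, -1.6]
finger_gap: 34.1
finger_force: 25.0
```

servo_tool(
  motion=[
    [[0,0.05,0,0,0,0,1],[0,0.07,0,0,0,0,1],[0,0.07,0,0,0,0,1],[0,0.07,0,0,0,0,1],[0,0.07,0,0,0,0,1]],
  ],
)

```text
clock: 6.5
eef_pos: [609.8, 299.6, 181.7]
eef_rot: [3.141, 0.0, 1.711]
wrist_force: [0.2, -0.2, -1.4]
finger_gap: 33.6
finger_force: 25.0
```

```bash
python3 - <<'E'
from fit import *
s=shot("side");t=shot("top")
st=manip.read_state(); print(st['eef_pos'],st['eef_rot'],st['wrist_force'])
a=s["frame"][60:200,190:350]; b=t["frame"][80:220,80:240]
cv2.imwrite("pics/a1.png",cv2.resize(np.hstack([a,b])[:,:,::-1],None,fx=2.5,fy=2.5))
E
```

```text
[609.81972122 299.84755363 181.73282386] [3.14134974e+00 2.46998933e-05 1.71089422e+00] [ 1.09833534  0.11009083 -2.11755888]
```

View pics/a1.png

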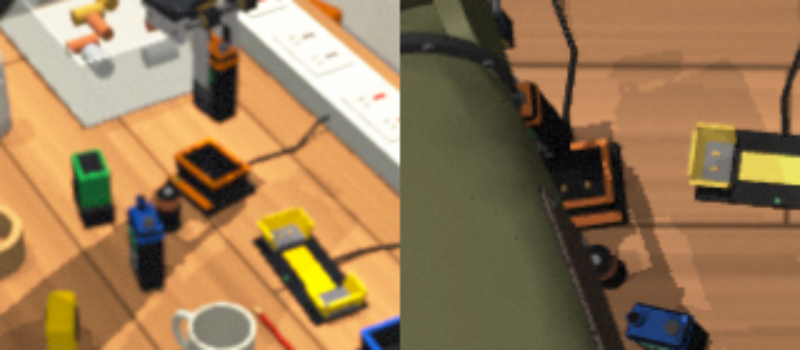

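The radio is held upright above the orange charger at side-crop (215,85), so I'll lower it.

servo_tool(
  motion=[
    [[0,0.002,-0.05,0,0,0,1],[0,0.002,-0.1,0,0,0,1],[0,0.002,-0.14,0,0,0,1],[0,0.002,-0.17,0,0,0,1],[0,0.002,-0.19,0,0,0,1],[0,0.002,-0.205,0,0,0,1],[0,0.002,-0.213,0,0,0,1],[0,0.002,-0.221,0,0,0,1],[0,0.002,-0.226,0,0,0,1],[0,0.002,-0.228,0,0,0,1]],
  ],
)

```text
clock: 7.6
eef_pos: [609.6, 302.0, 67.5]
eef_rot: [3.141, -0.0, 1.712]
wrist_force: [0.1, 0.2, -2.3]
finger_gap: 34.1
finger_force: 25.0
```

servo_tool(
  motion=[
    [[0,0,-0.001,0,0,0,1],[0,0,-0.002,0,0,0,1],[0,0,-0.004,0,0,0,1],[0,0,-0.004,0,0,0,1]],
  ],
)

```text
clock: 8.0
eef_pos: [609.6, 302.0, 65.5]
eef_rot: [3.141, -0.0, 1.712]
wrist_force: [-0.1, -0.2, -1.2]
finger_gap: 34.0
finger_force: 25.0
```

servo_tool(
  motion=[
    [[0,0,-0.001,0,0,0,1],[0,0,-0.002,0,0,0,1],[0,0,-0.002,0,0,0,1]],
  ],
)

```text
clock: 8.3
eef_pos: [609.9, 302.1, 65.5]
eef_rot: [3.14, -0.0, 1.712]
wrist_force: [-1.6, -1.3, 6.3]
finger_gap: 34.2
finger_force: 25.0
```

servo_tool(
  motion=[
    [[0,0,0.002,0,0,0,0.5],[0,0,0.002,0,0,0,0.3],[0,0,0.002,0,0,0,0.2],[0,0,0.002,0,0,0,0.2],[0,0,0.03,0,0,0,0.2],[0,0,0.1,0,0,0,0],[0,0,0.18,0,0,0,0],[0,0,0.22,0,0,0,0],[0,0,0.22,0,0,0,0]],
  ],
)

```text
clock: 9.2
eef_pos: [610.7, 302.5, 179.2]
eef_rot: [3.135, -0.002, 1.712]
wrist_force: [-0.3, -0.2, 0.4]
finger_gap: 94.2
finger_force: 0.0
```

servo_tool(
  motion=[
    [[-0.08,-0.055,0,0,0,-0.04,0],[-0.16,-0.11,0,0,0,-0.08,0],[-0.24,-0.165,0,0,0,-0.125,0],[-0.3,-0.21,0,0,0,-0.125,0],[-0.322,-0.221,0,0,0,-0.125,0],[-0.322,-0.221,0,0,0,-0.125,0],[-0.322,-0.221,0,0,0,-0.125,0]],
  ],
)

```text
clock: 9.9
eef_pos: [448.9, 191.7, 174.4]
eef_rot: [3.142, -0.0, 1.319]
wrist_force: [1.1, -0.2, -0.4]
finger_gap: 93.9
finger_force: 0.0
```

```bash
python3 - <<'E'
from fit import *
s=shot("side");t=shot("top")
st=manip.read_state(); print(st['eef_pos'],st['eef_rot'],st['wrist_force'])
for c in(t,s): 
    for z in((109,119),(44,54)):
        try: print(fit(c,(610,301),*z,70))
        except Exception as e: print('none')
a=s["frame"][60:200,190:350]; b=t["frame"][80:220,80:240]
cv2.imwrite("pics/a2.png",cv2.resize(np.hstack([a,b])[:,:,::-1],None,fx=2.5,fy=2.5))
E
```

```text
[449.0837816 191.8414282 174.1021698] [-3.14120799e+00  2.40094518e-04  1.31975084e+00] [-0.27721486  0.52381467 -0.59946734]
(array([618.3, 303.1]), array([17., 55.]), 13.0, 94, np.float64(115.9))
(array([0., 0.]), array([0., 0.]), 0.0, 0, np.float64(nan))
(array([610.1, 299.3]), array([37., 59.]), 3.5, 101, np.float64(114.8))
(array([609.4, 300.7]), array([71., 94.]), 11.7, 119, np.float64(48.7))
  return _methods._mean(a, axis=axis, dtype=dtype,
  ret = ret.dtype.type(ret / rcount)
```

View pics/a2.png

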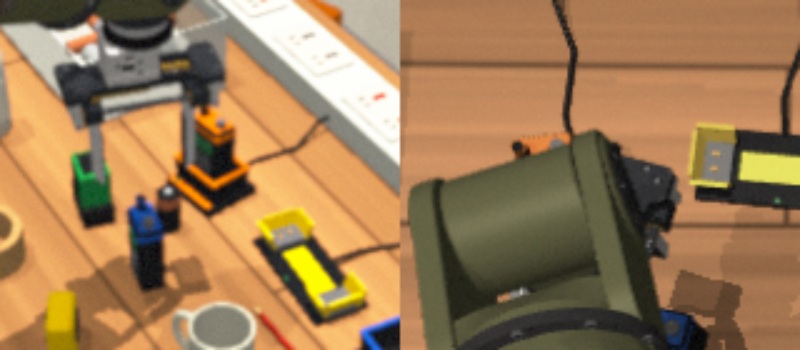

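The side crop (215,140) shows the orange radio upright in its charger, with its case top at 114.8 mm, so it is home. Blue radio next.

servo_tool(
  motion=[
    [[0,0,-0.05,0,0,0,0],[0,0,-0.11,0,0,0,0],[0,0,-0.17,0,0,0,0],[0,0,-0.22,0,0,0,0],[0,0,-0.244,0,0,0,0],[0,0,-0.244,0,0,0,0],[0,0,-0.244,0,0,0,0.3],[0,0,-0.244,0,0,0,0.4],[0,0,-0.244,0,0,0,0.5],[0,0,-0.244,0,0,0,0.55]],
  ],
  newtons=25,
)

```text
clock: 11.0
eef_pos: [448.9, 191.6, 53.1]
eef_rot: [3.141, -0.001, 1.32]
wrist_force: [0.1, 0.3, 0.4]
finger_gap: 65.4
finger_force: 0.0
```

servo_tool(
  motion=[
    [[0,0,0,0,0,0,0.7],[0,0,0,0,0,0,1],[0,0,0,0,0,0,1],[0,0,0,0,0,0,1],[0,0,0,0,0,0,1],[0,0,0,0,0,0,1]],
  ],
  newtons=25,
)

```text
clock: 11.6
eef_pos: [448.5, 191.5, 52.4]
eef_rot: [-3.142, 0.0, 1.32]
wrist_force: [0.3, -0.4, 0.6]
finger_gap: 33.7
finger_force: 25.0
```

servo_tool(
  motion=[
    [[0,0,0.04,0,0,0,1],[0,0,0.12,0,0,0,1],[0,0,0.2,0,0,0,1],[0,0,0.26,0,0,0,1],[0.02,-0.035,0.26,0,0,0.01,1],[0.06,-0.1,0.26,0,0,0.02,1],[0.1,-0.165,0.26,0,0,0.03,1],[0.14,-0.23,0.26,0,0,0.04,1],[0.18,-0.3,0.26,0,0,0.046,1],[0.22,-0.37,0.26,0,0,0.046,1]],
  ],
)

```text
clock: 12.6
eef_pos: [558.9, 5.0, 182.0]
eef_rot: [-3.141, -0.0, 1.465]
wrist_force: [0.4, 1.1, -2.2]
finger_gap: 34.0
finger_force: 25.0
```

servo_tool(
  motion=[
    [[0.045,-0.07,0,0,0,0,1],[0.085,-0.14,0,0,0,0,1],[0.12,-0.19,0,0,0,0,1],[0.135,-0.213,0,0,0,0,1],[0.135,-0.213,0,0,0,0,1],[0.135,-0.213,0,0,0,0,1],[0.135,-0.213,0,0,0,0,1]],
  ],
)

```text
clock: 13.3
eef_pos: [625.6, -99.1, 182.4]
eef_rot: [-3.141, -0.0, 1.465]
wrist_force: [1.1, -0.4, -3.0]
finger_gap: 33.9
finger_force: 25.0
```

Descend 115 mm to near the floor at TCP 67, then to contact.

servo_tool(
  motion=[
    [[0,-0.002,-0.05,0,0,0,1],[0,-0.002,-0.1,0,0,0,1],[0,-0.002,-0.14,0,0,0,1],[0,-0.002,-0.17,0,0,0,1],[0,-0.002,-0.19,0,0,0,1],[0,-0.002,-0.205,0,0,0,1],[0,-0.002,-0.213,0,0,0,1],[0,-0.002,-0.221,0,0,0,1],[0,-0.002,-0.227,0,0,0,1],[0,-0.002,-0.23,0,0,0,1]],
  ],
)

```text
clock: 14.3
eef_pos: [626.1, -101.0, 67.5]
eef_rot: [3.141, 0.0, 1.464]
wrist_force: [0.3, 0.4, -2.3]
finger_gap: 33.9
finger_force: 25.0
```

servo_tool(
  motion=[
    [[0,0,-0.001,0,0,0,1],[0,0,-0.002,0,0,0,1],[0,0,-0.004,0,0,0,1],[0,0,-0.005,0,0,0,1],[0,0,-0.005,0,0,0,1]],
  ],
)

```text
clock: 14.8
eef_pos: [626.7, -101.2, 66.5]
eef_rot: [3.139, 0.0, 1.464]
wrist_force: [-2.3, 0.4, 8.0]
finger_gap: 34.0
finger_force: 25.0
```

servo_tool(
  motion=[
    [[0,0,0.002,0,0,0,0.5],[0,0,0.002,0,0,0,0.3],[0,0,0.002,0,0,0,0.2],[0,0,0.002,0,0,0,0.2],[0,0,0.03,0,0,0,0.2],[0,0,0.1,0,0,0,0],[0,0,0.18,0,0,0,0],[0,0,0.22,0,0,0,0],[0,0,0.22,0,0,0,0]],
  ],
)

```text
clock: 15.7
eef_pos: [627.3, -101.3, 179.4]
eef_rot: [3.135, 0.001, 1.464]
wrist_force: [-0.9, 0.1, -0.4]
finger_gap: 93.8
finger_force: 0.0
```

servo_tool(
  motion=[
    [[-0.08,-0.032,0,0,0,-0.02,0],[-0.16,-0.064,0,0,0,-0.04,0],[-0.24,-0.1,0,0,0,-0.049,0],[-0.32,-0.13,0,0,0,-0.049,0],[-0.38,-0.155,0,0,0,-0.049,0],[-0.397,-0.16,0,0,0,-0.049,0],[-0.397,-0.16,0,0,0,-0.049,0],[-0.397,-0.16,0,0,0,-0.049,0]],
  ],
)

```text
clock: 16.5
eef_pos: [428.2, -180.8, 174.8]
eef_rot: [3.142, -0.0, 1.31]
wrist_force: [0.2, -0.0, -0.6]
finger_gap: 93.6
finger_force: 0.0
```

```bash
python3 - <<'E' 2>/dev/null
from fit import *
s=shot("side")
st=manip.read_state(); print(st['eef_pos'],st['eef_rot'],st['wrist_force'])
print(fit(s,(626,-101),109,119,70),fit(s,(626,-101),44,54,70))
a=s["frame"][130:310,250:430]
cv2.imwrite("pics/a3.png",cv2.resize(a[:,:,::-1],None,fx=3,fy=3))
E
```

```text
[ 428.37769296 -180.68618975  174.75635693] [-3.14146145e+00 -1.67282067e-04  1.31066163e+00] [ 0.17837995  1.24347018 -0.71818578]
(array([ 626.4, -123.1]), array([37., 14.]), 28.3, 35, np.float64(113.3)) (array([ 624.6, -109.3]), array([73., 65.]), -3.0, 148, np.float64(48.5))
```

View pics/a3.png

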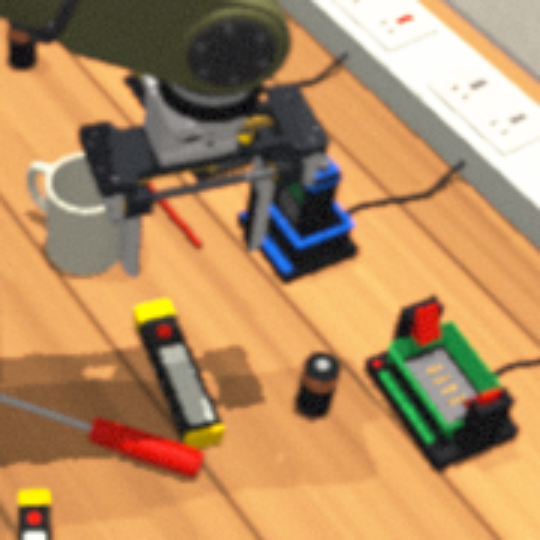

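The blue radio is upright in its charger at crop (305,205). The lamp is clear of the screwdriver at mid-length, so I'll descend on it.

servo_tool(
  motion=[
    [[0,0,-0.06,0,0,0,0.1],[0,0,-0.14,0,0,0,0.2],[0,0,-0.21,0,0,0,0.3],[0,0,-0.27,0,0,0,0.3],[0,0,-0.31,0,0,0,0.3],[0,0,-0.33,0,0,0,0.3],[0,0,-0.34,0,0,0,0.3],[0,0,-0.343,0,0,0,0.3],[0,0,-0.343,0,0,0,0.45],[0,0,-0.343,0,0,0,0.55]],
  ],
  newtons=25,
)

```text
clock: 17.55
eef_pos: [428.1, -181.2, 4.2]
eef_rot: [3.14, 0.0, 1.31]
wrist_force: [0.1, 0.6, -0.5]
finger_gap: 53.2
finger_force: 0.0
```

servo_tool(
  motion=[
    [[0,0,0,0,0,0,0.7],[0,0,0,0,0,0,1],[0,0,0,0,0,0,1],[0,0,0,0,0,0,1],[0,0,0,0,0,0,1]],
  ],
  newtons=25,
)

```text
clock: 18.05
eef_pos: [427.7, -181.1, 3.8]
eef_rot: [3.141, 0.0, 1.31]
wrist_force: [-1.2, 0.2, 5.2]
finger_gap: 35.7
finger_force: 25.0
```

servo_tool(
  motion=[
    [[0,0,0.04,0,0,0,1],[0,0,0.12,0,0,0,1],[0,0,0.2,0,0,0,1],[0,0,0.28,0,0,0,1],[0,0.01,0.3,0,0,0.01,1],[0.03,0.05,0.3,0,0,0.02,1],[0.08,0.11,0.3,0,0,0.03,1],[0.13,0.175,0.3,0,0,0.04,1],[0.18,0.24,0.3,0,0,0.05,1],[0.22,0.3,0.3,0,0,0.0535,1]],
  ],
)

```text
clock: 19.05
eef_pos: [538.0, -29.2, 152.2]
eef_rot: [-3.14, -0.0, 1.48]
wrist_force: [-0.5, -1.3, -1.5]
finger_gap: 35.8
finger_force: 25.0
```

servo_tool(
  motion=[
    [[0.05,0.065,0,0,0,0,1],[0.1,0.13,0,0,0,0,1],[0.15,0.2,-0.02,0,0,0,1],[0.18,0.24,-0.06,0,0,0,1],[0.186,0.25,-0.1,0,0,0,1],[0.186,0.25,-0.14,0,0,0,1],[0.186,0.25,-0.15,0,0,0,1],[0.186,0.25,-0.15,0,0,0,1],[0.186,0.25,-0.15,0,0,0,1]],
  ],
)

```text
clock: 19.95
eef_pos: [630.8, 93.8, 79.2]
eef_rot: [3.141, -0.0, 1.478]
wrist_force: [0.2, -0.2, -2.0]
finger_gap: 35.8
finger_force: 25.0
```

```bash
python3 - <<'E' 2>/dev/null
from fit import *
s=shot("side");t=shot("top")
st=manip.read_state(); print(st['eef_pos'],st['eef_rot'],st['wrist_force'])
zc=st['eef_pos'][2]+22.2
for c in(s,t):
  for (a,b) in((zc-5,zc+6),(30,38)):
    try: print(fit(c,(631,94),a,b,100))
    except Exception as e: print('none')
a=s["frame"][80:220,250:410]; b=t["frame"][80:220,160:320]
cv2.imwrite("pics/a4.png",cv2.resize(np.hstack([a,b])[:,:,::-1],None,fx=2.5,fy=2.5))
E
```

```text
[630.99193176  93.84334575  79.60045538] [ 3.13996688e+00 -3.03994341e-04  1.47802008e+00] [ 0.74830362 -0.1832479  -1.95701278]
(array([632.1,  83.9]), array([ 61., 138.]), 5.0, 312, np.float64(101.7))
(array([629.8,  91.9]), array([179.,  65.]), -3.9, 93, np.float64(33.1))
(array([625.3,  33.2]), array([28., 35.]), -5.1, 169, np.float64(101.9))
(array([620.5,  16.1]), array([29., 67.]), -21.4, 75, np.float64(33.7))
```

View pics/a4.png

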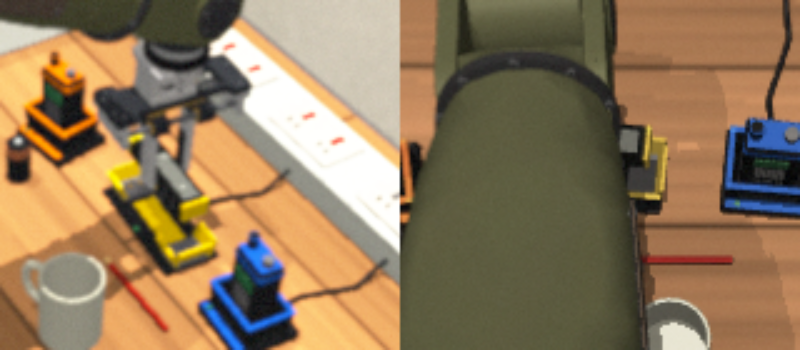

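```bash
python3 - <<'E' 2>/dev/null
from h import *
psi=-0.0925; ex=np.array([np.cos(psi),np.sin(psi)]); ey=np.array([-np.sin(psi),np.cos(psi)])
for n in("side","top"):
    p=cloud(load(n)).reshape(-1,3); d=p[:,:2]-[630.8,93.9]; X=d@ex; Y=d@ey
    L=(abs(p[:,2]-101.5)<3)&(abs(X)<24)&(abs(Y)<100)
    C=(abs(p[:,2]-33.5)<3)&(abs(X)<45)&(abs(Y)<100)
    q=lambda v:np.round(np.percentile(v,[0,2,98,100]),1)
    print(n,"lamp Y",q(Y[L]),"X",q(X[L]),"cradle Y",q(Y[C]),"X",q(X[C]))
E
```

```text
side lamp Y [-79.6 -76.6  56.2  59.3] X [-21.4 -17.1  19.2  21.3] cradle Y [-91.9 -91.7  86.6  88. ] X [-32.5 -32.   33.2  33.4]
top lamp Y [-75.1 -74.5 -47.6 -46.8] X [-17.3 -16.6  16.4  17.1] cradle Y [-87.9 -87.8 -56.7 -55.7] X [-32.9 -32.6  30.7  31.4]
```

servo_tool(
  motion=[
    [[0,0.002,-0.03,0,0,0,1],[0,0.002,-0.06,0,0,0,1],[0,0.002,-0.08,0,0,0,1],[0,0.002,-0.095,0,0,0,1],[0,0.002,-0.107,0,0,0,1],[0,0.002,-0.115,0,0,0,1],[0,0.002,-0.12,0,0,0,1],[0,0.002,-0.122,0,0,0,1],[0,0.002,-0.124,0,0,0,1],[0,0.002,-0.125,0,0,0,1]],
  ],
)

```text
clock: 21.05
eef_pos: [631.5, 95.1, 17.8]
eef_rot: [3.139, -0.0, 1.478]
wrist_force: [-3.1, -0.1, 13.3]
finger_gap: 35.7
finger_force: 25.0
```

servo_tool(
  motion=[
    [[0,0,-0.001,0,0,0,1],[0,0,-0.002,0,0,0,1],[0,0,-0.002,0,0,0,1]],
  ],
)

```text
clock: 21.35
eef_pos: [632.0, 95.1, 17.8]
eef_rot: [3.137, -0.001, 1.478]
wrist_force: [-3.5, -0.5, 16.9]
finger_gap: 35.8
finger_force: 25.0
```

servo_tool(
  motion=[
    [[0,0,0.003,0,0,0,0.8],[0,0,0.004,0,0,0,0.4],[0,0,0.004,0,0,0,0.35],[0,0,0.004,0,0,0,0.3],[0,0,0.03,0,0,0,0.3],[0,0,0.1,0,0,0,0.2],[0,0,0.18,0,0,0,0],[0,0,0.26,0,0,0,0],[0,0,0.31,0,0,0,0],[0,0,0.31,0,0,0,0]],
  ],
)

```text
clock: 22.35
eef_pos: [632.0, 95.1, 175.2]
eef_rot: [3.134, -0.001, 1.478]
wrist_force: [0.1, 0.4, 0.3]
finger_gap: 93.7
finger_force: 0.0
```

servo_tool(
  motion=[
    [[-0.05,0.07,0,0,0,-0.02,0],[-0.1,0.14,0,0,0,-0.04,0],[-0.15,0.21,0,0,0,-0.048,0],[-0.21,0.28,0,0,0,-0.048,0],[-0.26,0.35,0,0,0,-0.048,0],[-0.31,0.42,0,0,0,-0.048,0],[-0.35,0.48,0,0,0,-0.048,0],[-0.364,0.497,0,0,0,-0.048,0],[-0.364,0.497,0,0,0,-0.048,0],[-0.364,0.497,0,0,0,-0.048,0]],
  ],
)

```text
clock: 23.35
eef_pos: [449.0, 342.7, 169.8]
eef_rot: [-3.142, 0.0, 1.327]
wrist_force: [0.3, 0.5, -0.9]
finger_gap: 94.1
finger_force: 0.0
```

```bash
python3 - <<'E' 2>/dev/null
from fit import *
s=shot("side");t=shot("top")
st=manip.read_state(); print(st['eef_pos'],st['eef_rot'],st['wrist_force'])
psi=-0.0925; ex=np.array([np.cos(psi),np.sin(psi)]); ey=np.array([-np.sin(psi),np.cos(psi)])
for n,c in(("s",s),("t",t)):
    p=cloud(c).reshape(-1,3); d=p[:,:2]-[630.8,93.9]; X=d@ex; Y=d@ey
    for h in(-65,-50,-30,0,30,50,65):
        k=(abs(X)<14)&(abs(Y-h)<7); print(n,h,np.round(np.nanmedian(p[k,2]),1),end="; ")
    print()
a=s["frame"][80:220,210:370]; b=t["frame"][80:220,160:320]
cv2.imwrite("pics/a5.png",cv2.resize(np.hstack([a,b])[:,:,::-1],None,fx=2.5,fy=2.5))
E
```

```text
[449.35621232 342.33949591 169.82687736] [-3.14152093e+00  2.64810345e-04  1.32578916e+00] [ 0.75150959 -0.81434649  0.29135945]
s -65 39.5; s -50 40.9; s -30 39.4; s 0 39.2; s 30 38.9; s 50 39.3; s 65 40.1; 
t -65 40.3; t -50 40.5; t -30 40.8; t 0 40.8; t 30 39.9; t 50 40.5; t 65 40.9;
```

View pics/a5.png

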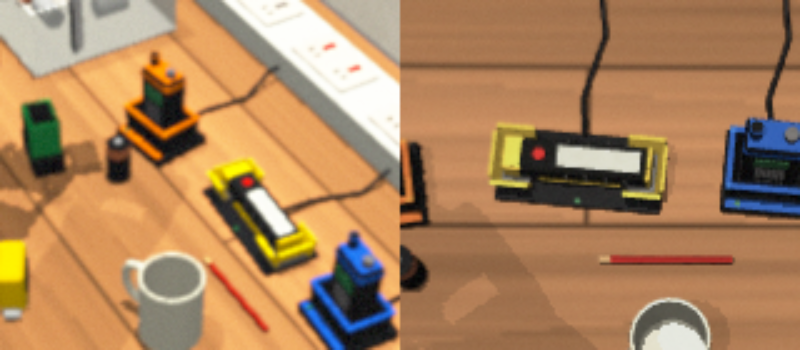

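The lamp lies light-up in its cradle, level at 40 mm. Next is the battery.

servo_tool(
  motion=[
    [[0.001,0.002,-0.05,0,0,0,0],[0.001,0.002,-0.12,0,0,0,0],[0.001,0.002,-0.18,0,0,0,0],[0.001,0.002,-0.23,0,0,0,0],[0.001,0.002,-0.252,0,0,0,0],[0.001,0.002,-0.252,0,0,0,0],[0.001,0.002,-0.252,0,0,0,0.3],[0.001,0.002,-0.252,0,0,0,0.4],[0.001,0.002,-0.252,0,0,0,0.47],[0.001,0.002,-0.252,0,0,0,0.5]],
  ],
  newtons=45,
)

```text
clock: 24.45
eef_pos: [449.3, 344.6, 44.6]
eef_rot: [3.141, -0.001, 1.327]
wrist_force: [0.8, 0.3, 0.5]
finger_gap: 65.4
finger_force: 0.0
```

servo_tool(
  motion=[
    [[0,0,0,0,0,0,0.6],[0,0,0,0,0,0,1],[0,0,0,0,0,0,1],[0,0,0,0,0,0,1],[0,0,0,0,0,0,1]],
  ],
  newtons=45,
)

```text
clock: 24.95
eef_pos: [449.1, 344.5, 44.0]
eef_rot: [3.142, -0.0, 1.327]
wrist_force: [-0.2, 0.2, 0.8]
finger_gap: 41.8
finger_force: 44.9
```

servo_tool(
  motion=[
    [[0,0,0.04,0,0,0,1],[0,0,0.12,0,0,0,1],[0,0,0.2,0,0,0,1],[0,0,0.27,0,0,0,1],[0.01,-0.03,0.3,0,0,0.01,1],[0.02,-0.1,0.3,0,0,0.02,1],[0.04,-0.18,0.3,0,0,0.03,1],[0.06,-0.26,0.3,0,0,0.038,1],[0.08,-0.34,0.3,0,0,0.038,1],[0.1,-0.42,0.3,0,0,0.038,1]],
  ],
)

```text
clock: 25.95
eef_pos: [498.9, 132.8, 193.6]
eef_rot: [-3.141, 0.0, 1.447]
wrist_force: [-0.1, -0.7, -2.9]
finger_gap: 42.2
finger_force: 44.9
```

servo_tool(
  motion=[
    [[0.02,-0.08,0,0,0,0,1],[0.04,-0.16,0,0,0,0,1],[0.06,-0.24,0,0,0,0,1],[0.08,-0.32,0,0,0,0,1],[0.1,-0.4,0,0,0,0,1],[0.13,-0.48,0,0,0,0,1],[0.16,-0.56,0,0,0,0,1],[0.19,-0.64,0,0,0,0,1],[0.215,-0.72,0,0,0,0,1],[0.23,-0.79,0,0,0,0,1]],
  ],
)

```text
clock: 26.95
eef_pos: [614.1, -262.4, 192.9]
eef_rot: [-3.14, -0.0, 1.446]
wrist_force: [0.4, 0.5, -2.7]
finger_gap: 41.6
finger_force: 44.9
```

servo_tool(
  motion=[
    [[0.005,-0.06,0,0,0,0,1],[0.007,-0.11,0,0,0,0,1],[0.007,-0.124,0,0,0,0,1],[0.007,-0.124,-0.04,0,0,0,1],[0.007,-0.124,-0.08,0,0,0,1],[0.007,-0.124,-0.08,0,0,0,1],[0.007,-0.124,-0.08,0,0,0,1]],
  ],
)

```text
clock: 27.65
eef_pos: [617.6, -322.0, 154.2]
eef_rot: [-3.141, -0.0, 1.447]
wrist_force: [0.4, -0.0, -3.1]
finger_gap: 41.7
finger_force: 44.9
```

```bash
python3 - <<'E' 2>/dev/null
from h import *
s=shot("side");t=shot("top")
st=manip.read_state(); print(st['eef_pos'],st['eef_rot'],st['wrist_force'])
psi=-0.124; ex=np.array([np.cos(psi),np.sin(psi)]); ey=np.array([-np.sin(psi),np.cos(psi)])
b=st['eef_pos'][2]-44
for n,c in(("side",s),("top",t)):
    p=cloud(c).reshape(-1,3); d=p[:,:2]-[618.2,-323.3]; X=d@ex; Y=d@ey
    for nm,zl,zh in(("batlow",b+4,b+27),("dock rim",45,52),("catch",65,88)):
        k=(abs(X)<50)&(abs(Y)<75)&(p[:,2]>zl)&(p[:,2]<zh)
        if k.sum()>5: print(n,nm,k.sum(),"Y",np.round(np.percentile(Y[k],[1,50,99]),1),"X",np.round(np.percentile(X[k],[1,50,99]),1))
a=s["frame"][160:300,330:490]; b=t["frame"][80:220,320:480]
cv2.imwrite("pics/a6.png",cv2.resize(np.hstack([a,b])[:,:,::-1],None,fx=2.5,fy=2.5))
E
```

```text
[ 618.01545173 -322.37917664  155.37360103] [3.14005167e+00 6.38933010e-04 1.44716061e+00] [ 1.19283685  0.33314176 -3.75328253]
side batlow 217 Y [-37.7 -18.   34.8] X [-24.8 -21.1  19.7]
side dock rim 115 Y [-64.9 -16.7  57.4] X [-37.2 -26.5  34.6]
side catch 196 Y [-64.8 -51.2  59.7] X [-19.6  -6.5  18.6]
top dock rim 7 Y [44.6 49.5 63.6] X [13.1 30.6 34.4]
top catch 25 Y [55.7 61.5 64.2] X [ 2.4 11.2 18.2]
```

View pics/a6.png

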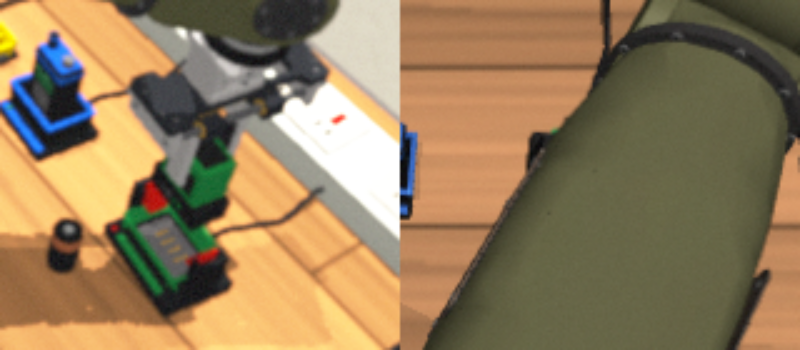

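Battery is aligned over its bay to within about 1 mm. I'll lower it in steps and watch the force.

servo_tool(
  motion=[
    [[0,-0.001,-0.02,0,0,0,1],[0,-0.001,-0.04,0,0,0,1],[0,-0.001,-0.06,0,0,0,1],[0,-0.001,-0.075,0,0,0,1],[0,-0.001,-0.09,0,0,0,1],[0,-0.001,-0.1,0,0,0,1]],
  ],
)

```text
clock: 28.35
eef_pos: [617.5, -323.1, 103.2]
eef_rot: [-3.141, 0.0, 1.447]
wrist_force: [0.1, 0.0, -0.6]
finger_gap: 41.7
finger_force: 44.9
```

servo_tool(
  motion=[
    [[0,0,-0.008,0,0,0,1],[0,0,-0.016,0,0,0,1],[0,0,-0.024,0,0,0,1],[0,0,-0.032,0,0,0,1]],
  ],
)

```text
clock: 28.75
eef_pos: [617.5, -323.0, 87.5]
eef_rot: [-3.141, -0.0, 1.447]
wrist_force: [0.0, -1.3, -2.6]
finger_gap: 41.7
finger_force: 44.9
```

servo_tool(
  motion=[
    [[0,0,-0.008,0,0,0,1],[0,0,-0.016,0,0,0,1],[0,0,-0.022,0,0,0,1],[0,0,-0.026,0,0,0,1],[0,0,-0.03,0,0,0,1]],
  ],
)

```text
clock: 29.25
eef_pos: [617.7, -323.1, 73.3]
eef_rot: [3.141, 0.0, 1.447]
wrist_force: [-1.7, 0.4, 4.6]
finger_gap: 41.8
finger_force: 44.9
```

servo_tool(
  motion=[
    [[0,0,-0.004,0,0,0,1],[0,0,-0.008,0,0,0,1],[0,0,-0.012,0,0,0,1],[0,0,-0.012,0,0,0,1]],
  ],
)

```text
clock: 29.65
eef_pos: [617.9, -323.2, 67.6]
eef_rot: [3.14, 0.001, 1.447]
wrist_force: [-1.0, -0.5, 4.0]
finger_gap: 41.3
finger_force: 44.9
```

servo_tool(
  motion=[
    [[0,0,-0.003,0,0,0,1],[0,0,-0.006,0,0,0,1],[0,0,-0.008,0,0,0,1],[0,0,-0.01,0,0,0,1],[0,0,-0.01,0,0,0,1]],
  ],
)

```text
clock: 30.15
eef_pos: [618.0, -323.3, 63.0]
eef_rot: [3.14, 0.001, 1.447]
wrist_force: [-0.6, 0.2, 5.9]
finger_gap: 41.9
finger_force: 44.9
```

servo_tool(
  motion=[
    [[0,0,-0.002,0,0,0,1],[0,0,-0.003,0,0,0,1],[0,0,-0.003,0,0,0,1]],
  ],
)

```text
clock: 30.45
eef_pos: [618.4, -323.5, 62.9]
eef_rot: [3.139, 0.001, 1.447]
wrist_force: [-3.6, 1.3, 16.8]
finger_gap: 41.7
finger_force: 44.9
```

```bash
python3 - <<'E' 2>/dev/null
from h import *
s=shot("side")
st=manip.read_state(); print(st['eef_pos'],st['wrist_force'])
psi=-0.124; ex=np.array([np.cos(psi),np.sin(psi)]); ey=np.array([-np.sin(psi),np.cos(psi)])
p=cloud(s).reshape(-1,3); d=p[:,:2]-[618.2,-323.3]; X=d@ex; Y=d@ey
k=(abs(X)<14)&(abs(Y+1)<24)&(p[:,2]<115)&(p[:,2]>90); print("top z",np.round(np.percentile(p[k,2],[10,50,90]),1),k.sum())
k=(abs(X)<25)&(abs(Y)<75)&(p[:,2]>60)&(p[:,2]<90); print("catch Y hist",np.histogram(Y[k],bins=range(-70,75,5)))
cv2.imwrite("pics/a7.png",cv2.resize(s["frame"][190:300,340:460][:,:,::-1],None,fx=5,fy=5,interpolation=cv2.INTER_CUBIC))
E
```

```text
[ 618.37252857 -323.50709749   62.97826061] [-3.76191184  1.98483161 16.98476847]
top z [ 96.9  98.8 101. ] 93
catch Y hist (array([ 4, 57, 23, 40, 14,  4,  0, 26, 60, 15, 10, 17,  2,  0,  0,  0,  0,
        0,  0,  0,  0,  0,  0,  0,  0,  0,  0,  0]), array([-70, -65, -60, -55, -50, -45, -40, -35, -30, -25, -20, -15, -10,
        -5,   0,   5,  10,  15,  20,  25,  30,  35,  40,  45,  50,  55,
        60,  65,  70]))
```

View pics/a7.png

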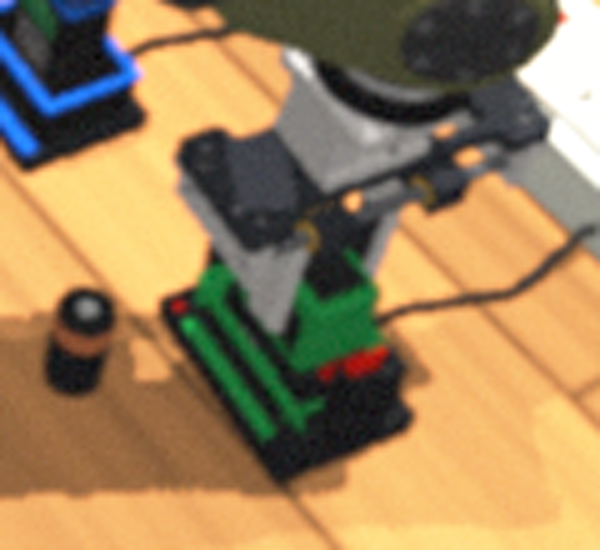

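The battery has bottomed against the stop at 17 N with its underside near 19 mm, and the right catch (350,365) is over the ledge. I'll let go and retreat.

servo_tool(
  motion=[
    [[0,0,0.003,0,0,0,1],[0,0,0.003,0,0,0,0.6],[0,0,0.003,0,0,0,0.4],[0,0,0.003,0,0,0,0.2],[0,0,0.003,0,0,0,0.2],[0,0,0.04,0,0,0,0.2],[0,0,0.12,0,0,0,0],[0,0,0.2,0,0,0,0],[0,0,0.28,0,0,0,0],[0,0,0.3,0,0,0,0]],
  ],
)

```text
clock: 31.5
eef_pos: [618.5, -323.6, 215.7]
eef_rot: [3.135, 0.003, 1.447]
wrist_force: [-0.0, -0.3, -0.1]
finger_gap: 93.7
finger_force: 0.0
```

servo_tool(
  motion=[
    [[-0.08,0,0,0,0,0,0],[-0.16,0,0,0,0,0,0],[-0.24,0,0,0,0,0,0],[-0.32,0,0,0,0,0,0],[-0.4,0,0,0,0,0,0],[-0.45,0,0,0,0,0,0],[-0.45,0,0,0,0,0,0],[-0.45,0,0,0,0,0,0]],
  ],
)

```text
clock: 32.3
eef_pos: [392.5, -323.1, 210.3]
eef_rot: [3.142, -0.0, 1.446]
wrist_force: [0.8, -0.1, 0.9]
finger_gap: 94.1
finger_force: 0.0
```

```bash
python3 - <<'E' 2>/dev/null
from fit import *
s=shot("side");t=shot("top")
psi=-0.124; ex=np.array([np.cos(psi),np.sin(psi)]); ey=np.array([-np.sin(psi),np.cos(psi)])
for n,c in(("side",s),("top",t)):
    P=cloud(c);p=P.reshape(-1,3); d=p[:,:2]-[618.2,-323.3]; X=d@ex; Y=d@ey
    for yy in(-20,0,20):
      k=(abs(X)<14)&(abs(Y-yy)<8); print(n,"bat z",yy,np.round(np.nanmedian(p[k,2]),1))
    print("mug",fit(c,(441,-2),86,100,80), "rO",fit(c,(610,301),109,118,45),"rB",fit(c,(626,-101),109,118,45))
a=s["frame"][100:310,210:470]; b=t["frame"][110:260,90:450]
cv2.imwrite("pics/a8.png",cv2.resize(a[:,:,::-1],None,fx=2.8,fy=2.8))
cv2.imwrite("pics/a9.png",cv2.resize(b[:,:,::-1],None,fx=2.2,fy=2.2))
E
```

```text
side bat z -20 100.8
side bat z 0 101.7
side bat z 20 101.9
mug (array([439.5,  -3.6]), array([75., 74.]), 7.6, 150, np.float64(90.4)) rO (array([0., 0.]), array([0., 0.]), 0.0, 0, np.float64(nan)) rB (array([0., 0.]), array([0., 0.]), 0.0, 0, np.float64(nan))
top bat z -20 101.7
top bat z 0 102.0
top bat z 20 101.5
mug (array([ 4.398e+02, -3.000e-01]), array([75., 72.]), 1.1, 188, np.float64(91.8)) rO (array([609.9, 302.4]), array([37., 55.]), 9.2, 256, np.float64(114.8)) rB (array([626.4, -97.8]), array([56., 35.]), -5.7, 244, np.float64(114.6))
```

View pics/a8.png

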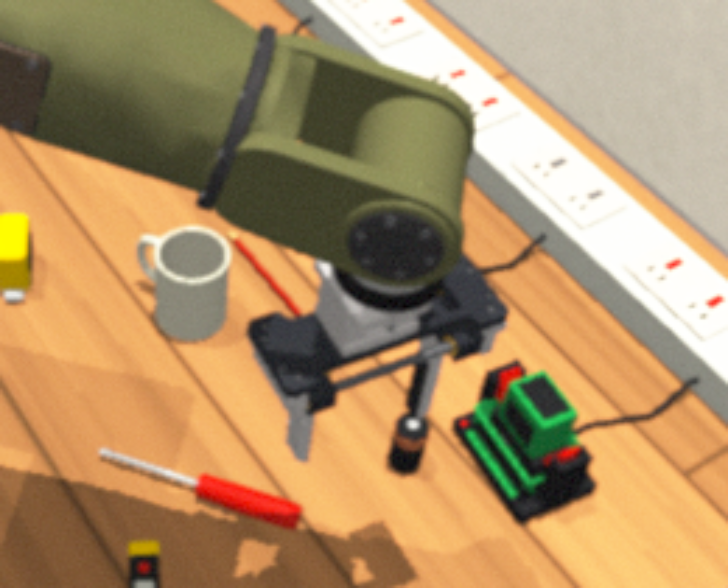

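View pics/a9.png

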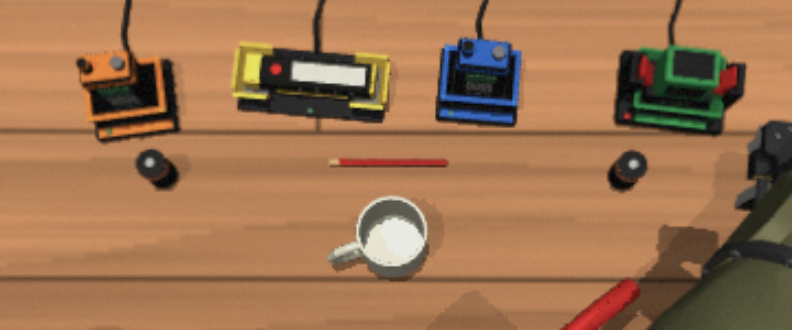

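Battery top reads 101.6 mm, against 101.5 expected with the catches holding (plate at 8.5 mm). Both radios and the lamp are home, the mug has not moved, and the arm is clear.

```bash
python3 -c "
from cell import manip
print(manip.sign_off())"
```

```text
the job is handed in; nothing more can be done
None
```

The job is handed in, at about 32 s of the 102 s allowed: both radios stand in their own-colour chargers, the lamp lies light-up in its cradle, the battery is latched in its charger, and the mug has not moved.

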